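# Bring the tin out of the sliding-door display case

## Task

Slide open the clear door over the round tin-shaped case, leaving the other door alone, and lift the tin out of the display case. Set it down upright, without dropping it, with its whole base on the round top of the aluminium stand. Then slide that same door fully shut again and leave the block-shaped figure and everything else on the desk where they are.

Things in the scene. Friction and masses are not known exactly. Their poses are not given: they have to be found in the camera images.
- case: Low dark-wood display case fixed to the desk, 180 mm deep (x) by 400 mm long (y); origin at the centre of its underside, z up. Walls 10 mm thick, 80 mm high; inner floor at z = 10 mm; a partition at y = 0 parts the left (y > 0) and right compartments, each 160 by 187 mm. On top two clear bypass doors slide along y between aluminium rails on the long sides, 95 mm high; none at the ends.
- left_door (a joint): Travel (m) of the clear door over the left (+y) compartment: 0 = fully shut, 0.14 = fully open (end stops); growing moves it to the case's -y, over the right door. Upper track, pane top 93 mm above the desk; shut it covers y = -5 to 190 mm; open leaves 140 mm clear from the end wall. Stays where left; 2 N slides it slowly. Starts 0 to 15 mm ajar.
- right_door (a joint): The same for the door over the right (-y) compartment: 0 = fully shut, 0.14 = fully open, growing moves it to the case's +y, beneath the left door. Lower track, pane top 86 mm above the desk; shut it covers y = -190 to 5 mm.
- left_handle (a point): Top centre of the left door's handle, 125 mm above the desk, moving with the door: an upright aluminium tab, 10 mm thick along the case's y, 60 mm long along its x, 32 mm tall above the pane. At y = +175 mm of the case when shut, 15 mm from the pane's outer edge.
- right_handle (a point): Top centre of the right door's handle: the same tab, its top also 125 mm above the desk, 39 mm tall above its own pane; at y = -175 mm of the case when shut.
- tin: Round tin-shaped plastic figurine case, grey with dark bands, upright cylinder 46 mm in diameter (47 mm over the bands) and 64 mm high, about 0.1 kg; origin at the centre of its underside, z along its axis. Starts upright on the floor of one of the two compartments, near its middle; which one varies.
- figure: Small blocky robot figure on a 32 by 44 mm base, 56 mm high, origin at the centre of its underside; stands in the compartment that does not hold the tin. Leave it there.
- stand: Silver aluminium stand, fixed to the desk: round foot 90 mm across, a post and a flat round top plate 76 mm in diameter. Origin at the centre of its underside.
- stand_top (a point): Centre of the upper face of the stand's top plate, 70 mm above the desk.
- mouse: Black computer mouse, 100 by 58 mm, 35 mm high, lying on the desk; leave it alone. Origin at the centre of its underside.
- pot: White ceramic pot with a succulent, 86 mm across, 112 mm high; leave it alone. Origin at the centre of its underside.
- mug: Blue mug, 80 mm across, 95 mm high; leave it alone. Origin at the centre of its underside.
- gamepad: White game controller, 150 mm wide, 42 mm high; leave it alone. Origin at its underside.
- deckbox: Cardboard box, 70 by 100 by 80 mm high; leave it alone. Origin at the centre of its underside.
There are look-alikes about, which are no part of the job. What is shaped like the stand but pink or red is not meant.

How it is judged:
By the outcome, as a careful person would: the job done as asked, in the order asked, and still so for the second after the job is handed in, with the robot touching nothing.
It also fails if it takes over 67 s, if anything falls off the work surface, if the arm or the gripper's body presses on something with over 40 N, if the wrist force passes 120 N, or if a joint passes its speed limit or range.

## Robot

A 7-joint arm with a two-finger parallel gripper is mounted at the origin on the work surface. World frame = base frame: x ahead of the robot, y to its left, z up, the work surface at z = 0. Lengths are in m, angles in rad, forces in N, time in s.
With the tool pointing down it reaches from about 0.4 to 0.85 m from the base axis. Payload 6.9 kg.
Tool frame: the origin (TCP) lies midway between the tips of the shut fingers; the grasp point (between the pads) lies 19 mm behind it; z points along the fingers, y is the line along which they close (so a half turn about z gives the same grasp; the last joint's range is limited). The gripper opens to 85 mm and grips with 20 to 120 N. Pads are 22 mm wide; open, the fingers measure 114 mm over their backs; the gripper's body (76 mm by 85 mm) begins 54 mm behind the grasp point. The pads swing forward as they close: fully open they stand 13 mm farther back than shut.
Start: joints at [1.216, 0.507, -0.238, 1.5, 0.126, 1.149, -0.155], TCP at [0.277, -0.56, 0.231] pointing down, gripper open.
Joint ranges: [-3.08, 3.08], [-0.24, 2.05], [-1.43, 1.35], [0, 2.5], [-1.52, 4.66], [0.17, 1.96], [-2.89, 2.89]. Speed limits (rad/s): [2.39, 2.39, 3.14, 3.14, 3.14, 3.14, 3.14].

## Interface

Orientations are given as [roll, pitch, yaw] about the fixed x, y, z axes, in that order (R = Rz(yaw) Ry(pitch) Rx(roll)).
In Python, from station import bot, move_gripper, kinematics, snapshot, hand_in gives the robot as it stands. Calls block until the motion is done:
- bot.movep(position, orientation): joint-space move of the TCP to a pose.
- bot.servo_line(position, v=0.15, frame=None, max_force=None): straight line of the TCP; frame=None keeps the orientation; v is the mean speed in m/s. With max_force (N) it stops when the force on the tool has changed by that much, and returns True; else False.
- bot.goto_joints(angles): joint-space move.
- move_gripper(opening, f_grip=None): finger opening in m; f_grip is the grip in N (None keeps the last); returns when the fingers have stopped.
- bot.dwell(seconds).
- kinematics.inverse_kinematics(position, orientation): joint angles nearest the present ones, or None.
- bot.state(): the state.
- snapshot(name): name is "scene" or "top" or "wrist"; returns a dict with "pixels" (384x512x3 uint8, red, green, blue), "camera_matrix" (3x3 intrinsics, pixels), "R" (3x3) and "t" (3): a world point X has camera coordinates R X + t; the wrist camera has in their place "hand_eye" (4x4, takes a point from camera to tool coordinates, whose origin is the TCP and whose axes are the flange's). Camera axes: x right, y down, z forward; pixel columns grow to the right and rows downward; lengths in m; the calibration is good to about 2 mm. A picture is of the moment at which its call begins: read the wrist's pose just before it. There is no depth.
A pose or a line that the arm cannot do raises bot.IKError and nothing moves.
- hand_in(): hands the job in; it is judged then, once.
The state is a dict: "time_s": time; "joints": joint angles; "dq": joint speeds; "tau": joint torques, N m; "ee_pos": TCP position; "orientation": TCP orientation; "contact_force": force on the tool from outside, world axes, zero at the start; "wrist_torque": the same for the moment, N m; "gripper_width": finger opening in m; "gripper_force": force on a finger pad.
Only numpy, scipy, OpenCV 4.12 (cv2) and the standard library are available. Lean on these libraries where they do the work, as an engineer would, in place of code of your own. Each camera call takes 0.05 s, during which the arm holds its last target. There are 200 camera calls.

## Working session

There is one attempt and no reset: what is moved stays moved. The work goes in short steps, each a Python script; the robot and the scene stay as the last script left them, time stands still between calls to the robot, and variables do not carry over. Pictures are saved under pics/ and viewed, at most 10 in all, crops included, and the job is handed in when it is done.

```bash
mkdir -p pics; ls; cat > h.py <<'E'
import numpy as np,cv2,pickle
from station import bot, move_gripper, kinematics, snapshot, hand_in
def save(n,s): cv2.imwrite(f'pics/{n}.png',s['pixels'][:,:,::-1])
E
python3 - <<'E'
from h import *
for n in("scene","top"):
    s=snapshot(n); save(n+'0',s); pickle.dump(s,open(n+'0.pkl','wb'))
    print(n,s['camera_matrix'].round(1).tolist(),s['R'].round(3).tolist(),s['t'].round(3).tolist(), (-s['R'].T@s['t']).round(3))
print(bot.state()['time_s'],bot.state()['orientation'])
a=[cv2.imread(f'pics/{n}0.png') for n in("scene","top")]
for n,i in zip("st",a): cv2.imwrite(f'pics/{n}0big.png',cv2.resize(i,(800,600),interpolation=cv2.INTER_CUBIC))
E
```

```text
pics
scene [[458.1, 0.0, 258.4], [0.0, 458.1, 190.2], [0.0, 0.0, 1.0]] [[-0.249, 0.968, 0.008], [0.751, 0.198, -0.63], [-0.612, -0.151, -0.776]] [0.14, -0.362, 1.881] [1.457 0.22  1.231]
top [[441.3, 0.0, 260.5], [0.0, 441.3, 193.6], [0.0, 0.0, 1.0]] [[-0.023, -1.0, -0.013], [-0.98, 0.025, -0.196], [0.196, 0.008, -0.98]] [0.02, 0.586, 1.34] [ 0.312 -0.006  1.429]
0.1 [-3.13993638e+00  5.36011757e-05  4.59764959e-01]
```

View pics/t0big.png

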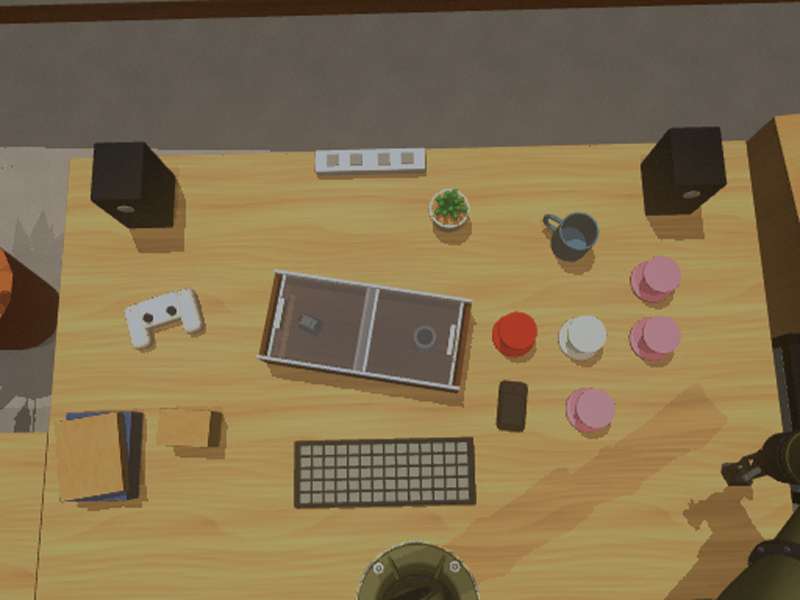

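View pics/s0big.png

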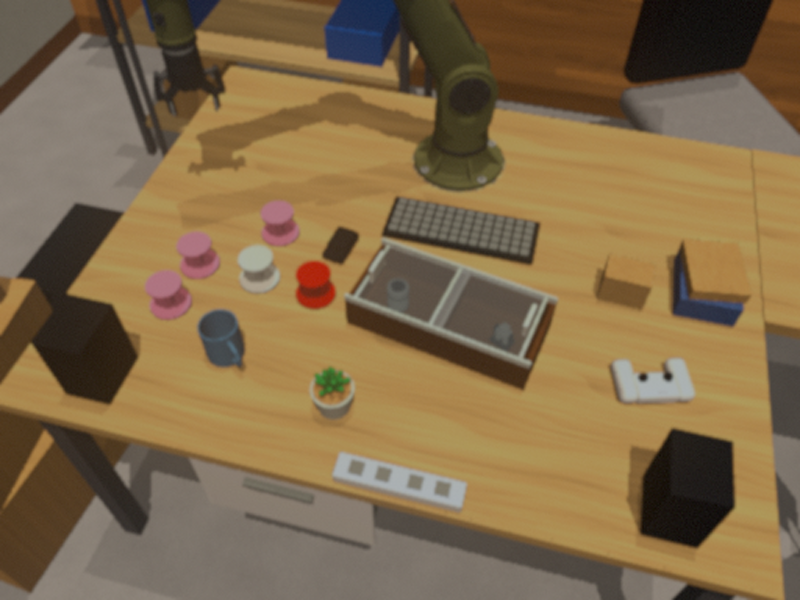

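The top view (800x600) shows the case at about (365,330), with the tin in the right-hand (world −y) compartment at (425,337) and its door handle at (452,340). The figure is at (310,324) with its handle at (279,315).

Stand-shaped things are red (515,333), white/silver (584,337), and pink (660,275), (655,335) and (590,410). Only (584,337) is silver and fits the description. I'll confirm it in an enlarged crop.

```bash
python3 - <<'E'
from h import *
t=cv2.imread('pics/top0.png'); s=cv2.imread('pics/scene0.png')
A=cv2.resize(t[165:255,160:420],(780,270),interpolation=cv2.INTER_CUBIC)
B=cv2.resize(s[145:250,130:370],(686,300),interpolation=cv2.INTER_CUBIC)
B=cv2.copyMakeBorder(B,0,0,0,94,cv2.BORDER_CONSTANT)
cv2.imwrite('pics/crop1.png',np.vstack([A,B]))
for n,p in (('stand',(216,374)),('scene',(0,0))): print(t[p])
for im,nm in((t,'top'),(s,'scene')):
    hsv=cv2.cvtColor(im,cv2.COLOR_BGR2HSV)
    m=((hsv[...,1]<70)&(hsv[...,2]>130)).astype(np.uint8)
    n,l,st,c=cv2.connectedComponentsWithStats(m)
    for i in range(1,n):
        if 15<st[i,4]<4000: print(nm,st[i].tolist(),c[i].round(1))
E
```

```text
[166 171 167]
[74 87 93]
top [0, 94, 60, 69, 2444] [ 21.6 120.4]
top [97, 95, 83, 5, 204] [132.6  96.8]
top [202, 94, 70, 16, 933] [236.2 101.6]
top [275, 121, 26, 25, 99] [287.1 133.9]
top [164, 172, 138, 77, 998] [235.  210.3]
top [404, 173, 5, 16, 29] [405.8 181.3]
top [413, 173, 10, 11, 29] [417.1 179.4]
top [80, 185, 49, 38, 931] [103.1 201.1]
top [357, 202, 31, 28, 639] [372.4 215. ]
top [412, 202, 21, 24, 242] [420.1 215.5]
top [404, 210, 5, 17, 33] [405.5 218.6]
top [369, 249, 24, 25, 459] [380.9 260.9]
top [3, 253, 14, 9, 71] [ 10.3 257.2]
top [23, 253, 10, 9, 62] [ 27.4 256.9]
top [18, 255, 4, 6, 22] [ 19.4 257.7]
top [363, 254, 5, 18, 39] [364.5 263.6]
top [293, 283, 6, 6, 32] [295.5 285.8]
top [208, 285, 6, 6, 36] [210.5 287.5]
top [216, 285, 6, 5, 30] [218.5 287. ]
top [224, 285, 5, 5, 25] [226. 287.]
top [231, 285, 6, 5, 30] [233.5 287. ]
top [239, 285, 6, 5, 30] [241.5 287. ]
top [247, 284, 5, 6, 26] [249.1 286.9]
top [254, 284, 6, 6, 34] [256.4 286.4]
top [262, 284, 6, 5, 30] [264.5 286. ]
top [270, 284, 5, 5, 25] [272. 286.]
top [277, 284, 6, 5, 29] [279.6 285.9]
top
[... 2382 characters left out ...]
] [241.7 363.1]
scene [94, 48, 3, 9, 17] [95.3 51.2]
scene [429, 75, 9, 7, 27] [433.2  77.6]
scene [493, 79, 10, 7, 24] [497.9  82.4]
scene [425, 80, 83, 19, 262] [471.7  89.4]
scene [471, 86, 10, 5, 20] [476.   87.4]
scene [221, 152, 136, 82, 1016] [289.9 192.3]
scene [152, 157, 27, 30, 530] [164.4 171.3]
scene [335, 194, 9, 16, 60] [338.9 201.7]
scene [392, 229, 53, 29, 1024] [418.3 244.9]
scene [199, 244, 28, 18, 94] [212.9 255.2]
scene [213, 289, 86, 38, 1444] [255.7 307.7]
scene [123, 294, 116, 54, 2250] [183.5 322. ]
scene [75, 297, 7, 12, 58] [ 78.7 301.2]
scene [18, 319, 95, 65, 1927] [ 54.6 362.9]
scene [499, 338, 8, 19, 101] [502.2 348.1]
scene [417, 369, 21, 15, 216] [425.2 376. ]
```

View pics/crop1.png

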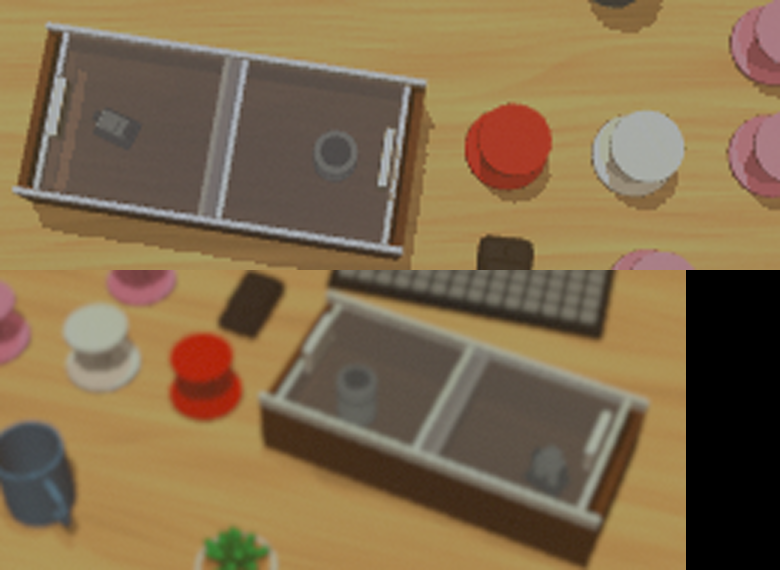

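The crop confirms it: the disc at crop (648,147), full-res top pixel (376,214), is the only unpainted silver stand. Its neighbours are red and pink. Next I'll measure from the two views.

```bash
cat >> h.py <<'E'
def ray(s,uv):
    d=s['R'].T@np.linalg.inv(s['camera_matrix'])@np.r_[uv,1]; return -s['R'].T@s['t'],d/np.linalg.norm(d)
def onz(s,uv,z):
    o,d=ray(s,uv); return o+d*(z-o[2])/d[2]
def tri(*sv):  # least-squares point nearest the rays of (view, pixel) pairs, and worst miss
    rs=[ray(s,p) for s,p in sv]; Ps=[np.eye(3)-np.outer(d,d) for o,d in rs]
    X=np.linalg.solve(sum(Ps),sum(P@o for P,(o,d) in zip(Ps,rs)))
    return X.round(4),max(np.linalg.norm(P@(X-o)) for P,(o,d) in zip(Ps,rs)).round(4)
def proj(s,X):
    c=s['camera_matrix']@(s['R']@X+s['t']); return c[:2]/c[2]
E
python3 - <<'E'
from h import *
T=pickle.load(open('top0.pkl','rb'));S=pickle.load(open('scene0.pkl','rb'))
def comps(s,lo,hi,sel):
    h=cv2.cvtColor(s['pixels'],cv2.COLOR_RGB2HSV); return cv2.connectedComponents(cv2.inRange(h,lo,hi))[1]==0
for s,seed in((T,(164,172,138,77)),(S,(221,152,136,82))):
    h=cv2.cvtColor(s['pixels'],cv2.COLOR_RGB2HSV)
    m=((h[...,1]<70)&(h[...,2]>130)).astype(np.uint8)
    n,l,st,c=cv2.connectedComponentsWithStats(m)
    i=[k for k in range(n) if tuple(st[k,:4])==seed][0]
    pts=np.argwhere(l==i)[:,::-1]
    P=np.array([onz(s,p,.095)[:2] for p in pts],np.float32)
    r=cv2.minAreaRect(P); print('case',np.round(r[0],4),np.round(r[1],4),round(r[2],2))
    print(cv2.boxPoints(r).round(3).tolist())
    print([proj(s,np.r_[q,.095]).round(1).tolist() for q in cv2.boxPoints(r)])
tc=lambda u,v:np.array([160+u/3,165+v/3]); sc=lambda u,v:np.array([130+u*240/686,145+(v-270)*.35])
for n,a,b in(('stand top',(648,147),(96,327)),('tin top',(336,152),(356,380)),('handle tin',(388,157),(320,338)),('handle fig',(57,106),(598,433)),
 ('TL',(48,24),(600,522)),('TR',(426,82),(263,400)),('BL',(14,190),(647,403)),('BR',(402,254),(330,294))):
    print(n,tri((T,tc(*a)),(S,sc(*b))))
# stand disc at z .07, silver mask in top
h=cv2.cvtColor(T['pixels'],cv2.COLOR_RGB2HSV); m=((h[...,1]<28)&(h[...,2]>140)).astype(np.uint8); m[:, :350]=0;m[:,395:]=0;m[:195]=0;m[240:]=0
c=max(cv2.findContours(m,0,2)[0],key=cv2.contourArea)[:,0]
P=np.array([onz(T,p,.07)[:2] for p in c],np.float32); print('stand circ',cv2.minEnclosingCircle(P),cv2.fitEllipse(P))
E
```

```text
case [0.5308 0.0909] [0.3967 0.1809] 79.71
[[0.4059999883174896, -0.08799999952316284], [0.5839999914169312, -0.11999999731779099], [0.6549999713897705, 0.27000001072883606], [0.47699999809265137, 0.3019999861717224]]
[[292.8, 249.1], [301.2, 190.8], [175.1, 171.7], [163.6, 228.8]]
case [0.5353 0.0917] [0.3969 0.1853] 79.65
[[0.4090000092983246, -0.08699999749660492], [0.5910000205039978, -0.11999999731779099], [0.6620000004768372, 0.27000001072883606], [0.47999998927116394, 0.30399999022483826]]
[[245.2, 151.7], [219.9, 189.6], [338.3, 233.7], [356.7, 189.9]]
stand top (array([ 0.5109, -0.3516,  0.0621]), np.float64(0.0017))
tin top (array([ 0.5135, -0.0276,  0.0646]), np.float64(0.0014))
handle tin (array([ 0.5   , -0.0764,  0.1095]), np.float64(0.0039))
handle fig (array([0.5601, 0.254 , 0.1154]), np.float64(0.0015))
TL (array([0.6532, 0.2721, 0.0852]), np.float64(0.0031))
TR (array([ 0.5817, -0.1206,  0.0802]), np.float64(0.0036))
BL (array([0.4795, 0.3026, 0.0857]), np.float64(0.0013))
BR (array([ 0.405 , -0.0898,  0.0824]), np.float64(0.0026))
stand circ ((0.512729823589325, -0.34866443276405334), 0.03755224868655205) ((0.5124471783638, -0.3491378724575043), (0.07131399214267731, 0.07317821681499481), 148.3204345703125)
```

```bash
cat >> h.py <<'E'
from scipy.spatial.transform import Rotation as Ro
YAW=-np.arctan2(.071,.390); C=np.array([.532,.091]); ey=np.array([-np.sin(YAW),np.cos(YAW)]); ex=np.array([np.cos(YAW),np.sin(YAW)])
def wrist(n):
    st=bot.state(); s=snapshot('wrist'); save(n,s)
    M=np.eye(4); M[:3,:3]=Ro.from_euler('xyz',st['orientation']).as_matrix(); M[:3,3]=st['ee_pos']
    W=np.linalg.inv(M@s['hand_eye']); s['R'],s['t']=W[:3,:3],W[:3,3]; pickle.dump(s,open(n+'.pkl','wb')); return s
def case(x): d=np.asarray(x)[:2]-C; return np.array([d@ex,d@ey]).round(4)
E
python3 - <<'E'
from h import *
for p,y in(((.5,-.05,.33),YAW),((.5007,-.0764,.1),YAW),((.5135,-.0276,.035),YAW+np.pi/2),((.5135,-.0276,.035),YAW-np.pi/2),((.5125,-.349,.2),YAW-np.pi/2)):
    q=kinematics.inverse_kinematics(p,[np.pi,0,y]); print(q if q is None else np.round(q,2))
bot.movep([.5,-.05,.33],[np.pi,0,YAW])
for i,p in enumerate(([.5,-.05,.33],[.5,-.0,.33])):
    if i: bot.servo_line(p,v=.2)
    s=wrist(f'w{i}')
print(s['hand_eye'].round(3).tolist(),bot.state()['time_s'])
a=[cv2.imread(f'pics/w{i}.png') for i in(0,1)]
cv2.imwrite('pics/w01.png',cv2.resize(np.hstack(a),(800,300),interpolation=cv2.INTER_AREA))
E
```

```text
[ 0.37  0.26 -0.42  1.63  0.11  1.27 -1.82]
[ 0.24  0.48 -0.2   1.98  0.15  0.69 -1.8 ]
[ 0.35  0.63 -0.52  2.02  0.53  0.62 -0.71]
[-0.63  0.92  1.15  2.03 -1.07  0.98 -2.22]
[ 0.38  0.53  0.29  1.57 -0.16  1.07 -2.61]
[[0.002, -0.955, -0.297, 0.077], [1.0, 0.001, 0.001, 0.001], [-0.001, -0.297, 0.955, -0.142], [0.0, 0.0, 0.0, 1.0]] 2.6333
```

View pics/w01.png

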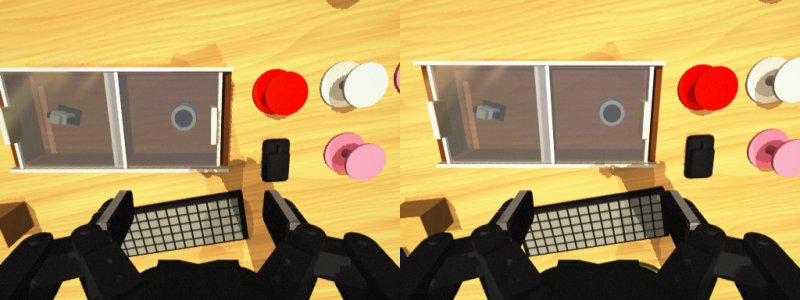

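The wrist views show the tin door's handle at about full-res (274,161) and (316,146), and the tin's dark disc at (236,149) and (271,142). I'll refine these with masks and triangulate.

```bash
python3 - <<'E'
from h import *
W=[pickle.load(open(f'w{i}.pkl','rb')) for i in(0,1)]
T=pickle.load(open('top0.pkl','rb'))
hp=[];tp=[]
for s,h,t in zip(W,((274,161),(316,146)),((236,149),(271,142))):
    hsv=cv2.cvtColor(s['pixels'],cv2.COLOR_RGB2HSV)
    m=np.zeros(hsv.shape[:2],np.uint8); m[h[1]-32:h[1]+32,h[0]-9:h[0]+9]=1
    m&=(hsv[...,2]>200).astype(np.uint8)
    n,l,st,c=cv2.connectedComponentsWithStats(m); k=1+st[1:,4].argmax(); print('h',st[k],c[k]); hp.append(c[k])
    g=cv2.cvtColor(s['pixels'],cv2.COLOR_RGB2GRAY)[t[1]-22:t[1]+22,t[0]-22:t[0]+22]
    print(g[22,::3])
    g=(g<g[20:24,20:24].mean()+15).astype(np.uint8)
    n,l,st,c=cv2.connectedComponentsWithStats(g); k=l[22,22]; print('t',st[k],c[k]); tp.append(c[k]+np.array(t)-22)
for nm,p,z in(('handle',hp,.125),('tin',tp,.074)):
    X=tri(*zip(W,p)); print(nm,X,case(X[0]),[np.r_[onz(s,q,z)[:2],case(onz(s,q,z))].round(4) for s,q in zip(W,p)])
X=tri((W[0],tp[0]),(W[1],tp[1]),(T,(272,215.7))); print(X)
# stand disc
for s in W:
    hsv=cv2.cvtColor(s['pixels'],cv2.COLOR_RGB2HSV)
    c=proj(s,np.array([.5125,-.349,.07])); print('stand proj',c)
# case rails from wrist: red? corners of the rail bright mask
for s in W:
    hsv=cv2.cvtColor(s['pixels'],cv2.COLOR_RGB2HSV)
    for q in ((.406,-.088),(.584,-.12)): print('corner',proj(s,np.r_[q,.095]).round(1))
E
```

```text
h [270 138   8  47 348] [273.34195402 160.50287356]
[112 112 149 140  89  89  90  91  90  90  91 147 146 112 112]
t [ 10  14  22  22 388] [20.52319588 24.28350515]
h [310 114  13  64 503] [316.10735586 148.66202783]
[115 117 137 155  93  94  95  96  95  95  92 120 156 119 116]
t [ 11  14  23  22 390] [21.87692308 24.65384615]
handle (array([ 0.5124, -0.0775,  0.1439]), np.float64(0.0025)) [ 0.0109 -0.1693] [array([ 0.5061, -0.0784,  0.0048, -0.1713]), array([ 0.5114, -0.0808,  0.0105, -0.1727])]
tin (array([ 0.5189, -0.0291,  0.0762]), np.float64(0.0001)) [ 0.0086 -0.1205] [array([ 0.5184, -0.0289,  0.0081, -0.1204]), array([ 0.5186, -0.0292,  0.0084, -0.1206])]
(array([ 0.5156, -0.0287,  0.056 ]), np.float64(0.0015))
stand proj [466.05788045 113.10198621]
stand proj [504.73493549 106.79474151]
corner [289.5 223.2]
corner [294.7  89.2]
corner [325.  217.4]
corner [336.   81.7]
```

```bash
python3 - <<'E'
from h import *
h=np.array([.506,-.0786]); O=[np.pi,0,YAW]
T=pickle.load(open('top0.pkl','rb'));W=pickle.load(open('w0.pkl','rb')); print(tri((T,(289.3,217.3)),(W,(273.3,160.5))))
move_gripper(.045,20)
bot.movep(np.r_[h,.16],O)
print('down',bot.servo_line(np.r_[h,.099],v=.08,max_force=6),bot.state()['ee_pos'])
move_gripper(0.0,20); st=bot.state(); print('grip',st['gripper_width'],st['contact_force'])
e=np.array(st['ee_pos']); 
r=bot.servo_line(np.r_[e[:2]+ey*.142,e[2]],v=.09,max_force=14); st=bot.state()
print('slid',r,case(st['ee_pos']),np.array(st['ee_pos'])-e,st['contact_force'],st['gripper_width'],st['time_s'])
E
```

```text
(array([ 0.5018, -0.0798,  0.1038]), np.float64(0.0007))
down False [ 0.50639379 -0.07850473  0.09943485]
grip 0.009681240565810942 [-0.70765502  0.87932434  4.75938894]
slid True [ 0.005  -0.0362] [2.41356916e-02 1.33137170e-01 1.24966924e-05] [-1.62711491 -1.95954137  4.63687849] 0.009355218468427568 6.5833
```

```bash
python3 - <<'E'
from h import *
move_gripper(.045)
e=np.array(bot.state()['ee_pos']); bot.servo_line(np.r_[e[:2],.17],v=.15)
move_gripper(.085)
O=[np.pi,0,YAW+np.pi/2]
bot.movep([.5186,-.029,.25],O); s=wrist('w2')
print(proj(s,np.array([.5186,-.029,.074])),bot.state()['time_s'],bot.state()['joints'])
E
```

```text
[252.23059147 172.60714057] 9.575 [ 0.56727022  0.40351541 -0.8107446   1.74035769  0.31908691  1.13559078
 -0.52072928]
```

View pics/w2.png

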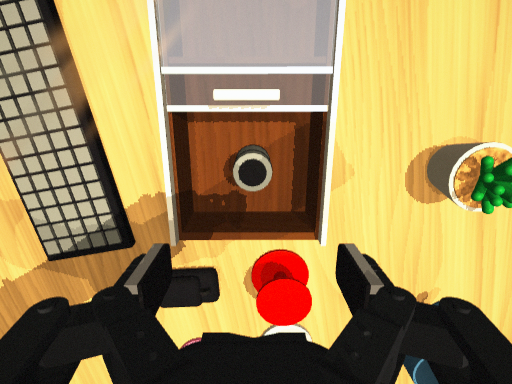

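The tin's top disc is at (252,172), exactly where it was predicted. The door is open, with its handle at (246,95), and the fingers have room on both sides. I'll grasp and lift it, then measure the stand from two places.

```bash
python3 - <<'E'
from h import *
O=[np.pi,0,YAW+np.pi/2]
p=np.array([.5186,-.029])
print('down',bot.servo_line(np.r_[p,.10],v=.2),bot.servo_line(np.r_[p,.032],v=.06,max_force=6),bot.state()['ee_pos'])
move_gripper(0.0,30); st=bot.state(); print('w',st['gripper_width'],st['gripper_force'],st['contact_force'])
bot.servo_line(np.r_[p,.24],v=.12); st=bot.state(); print('lifted',st['gripper_width'],st['ee_pos'],st['contact_force'])
for y in(YAW+np.pi/2,YAW,YAW+.8):
    q=kinematics.inverse_kinematics([.5125,-.349,.1],[np.pi,0,y]); print(y,None if q is None else np.round(q,2))
bot.movep([.5125,-.28,.26],O); s=[wrist('w3')]
bot.servo_line([.5125,-.33,.26],v=.15); s.append(wrist('w4'))
for a in s: print(proj(a,np.array([.5125,-.349,.07])))
cv2.imwrite('pics/w34.png',cv2.resize(np.hstack([a['pixels'] for a in s])[...,::-1],(800,300),interpolation=cv2.INTER_AREA)); print(bot.state()['time_s'])
E
```

```text
down False False [ 0.51886465 -0.02897164  0.0323542 ]
w 0.04533455371036906 30.588490962982178 [-0.91603072 -0.21975555  4.26869606]
lifted 0.045240572343709894 [ 0.51829398 -0.02906337  0.23942008] [-0.28070238 -0.32103638 -1.09957249]
1.3907171952372943 [ 0.95  0.69 -0.66  1.68  0.5   0.95 -0.08]
-0.18007913155760236 [ 0.75  0.63 -0.31  1.68  0.24  0.87 -1.41]
0.6199208684423977 [ 0.85  0.66 -0.49  1.68  0.38  0.9  -0.74]
[261.6346024  224.17961154]
[254.93527597 185.79230981]
15.6667
```

View pics/w34.png

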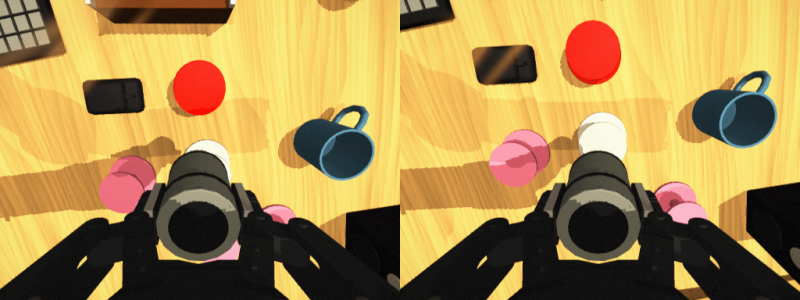

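The tin is held upright in the fingers. It partly hides the silver stand, at (208,155) and (604,135), so I'll view from farther −y.

```bash
python3 - <<'E'
from h import *
T=pickle.load(open('top0.pkl','rb'))
V=[]
for i,p in enumerate(([.5125,-.40,.27],[.5125,-.46,.27])):
    bot.servo_line(p,v=.2); s=wrist(f'w{5+i}')
    u=proj(s,np.array([.5125,-.349,.07])); print('pred',u.round(1))
    hsv=cv2.cvtColor(s['pixels'],cv2.COLOR_RGB2HSV)
    for thr in(205,225,240):
        m=((hsv[...,1]<40)&(hsv[...,2]>thr)).astype(np.uint8)
        n,l,st,c=cv2.connectedComponentsWithStats(m); k=l[int(u[1]),int(u[0])]
        cc=cv2.findContours((l==k).astype(np.uint8),0,cv2.CHAIN_APPROX_NONE)[0][0]; print(thr,k,st[k],c[k].round(1),np.round(cv2.fitEllipse(cc)[0],1),np.round(cv2.fitEllipse(cc)[1],1))
    V.append(s)
cv2.imwrite('pics/w56.png',cv2.resize(np.hstack([a['pixels'] for a in V])[...,::-1],(800,300),interpolation=cv2.INTER_AREA)); print(bot.state()['time_s'])
E
```

```text
pred [244.3 126.7]
205 1 [ 217   91   65   69 3464] [248.9 124.9] [248.9 124.9] [63.1 68. ]
225 1 [ 217   91   65   69 3464] [248.9 124.9] [248.9 124.9] [63.1 68. ]
240 1 [ 217   91   65   69 3435] [248.9 125. ] [248.9 125. ] [62.8 67.8]
pred [234.3  72.5]
205 1 [ 206   37   69   77 4048] [239.9  74.1] [239.9  74.1] [66.9 75.2]
225 1 [ 206   37   69   77 4038] [239.9  74. ] [239.9  74. ] [66.9 75.1]
240 1 [ 206   37   69   76 3935] [239.7  73.7] [239.8  73.8] [66.4 74.2]
16.7167
```

View pics/w56.png

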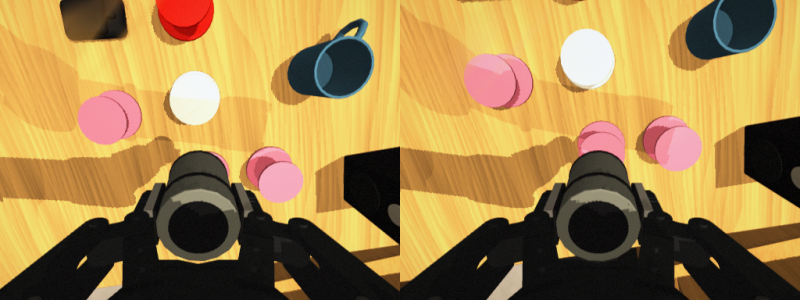

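The silver disc is fully visible at full-res (249,125) and (240,74), with the tin clear of it.

```bash
python3 - <<'E'
from h import *
T=pickle.load(open('top0.pkl','rb'));A,B=[pickle.load(open(f'w{i}.pkl','rb')) for i in(5,6)]
a,b=(248.9,124.9),(239.9,74.1)
print(tri((A,a),(B,b)),onz(A,a,.07),onz(B,b,.07))
for s,w in((A,a),(B,b)):
    hsv=cv2.cvtColor(s['pixels'],cv2.COLOR_RGB2HSV); m=((hsv[...,1]<40)&(hsv[...,2]>225)).astype(np.uint8)
    n,l,st,c=cv2.connectedComponentsWithStats(m); k=l[int(w[1]),int(w[0])]
    cc=cv2.findContours((l==k).astype(np.uint8),0,cv2.CHAIN_APPROX_NONE)[0][0][:,0]
    P=np.array([onz(s,p,.07)[:2] for p in cc],np.float32); print(cv2.minEnclosingCircle(P),cv2.fitEllipse(P),cv2.boundingRect((P*1e4).astype(np.int32)))
E
```

```text
(array([ 0.5176, -0.3494,  0.0464]), np.float64(0.0001)) [ 0.51818352 -0.34790546  0.07      ] [ 0.51828889 -0.35176691  0.07      ]
((0.5175942778587341, -0.34915968775749207), 0.03937641158699989) ((0.5179630517959595, -0.3491857647895813), (0.073935367166996, 0.07790926098823547), 157.91714477539062) (4800, -3881, 758, 784)
((0.5179409980773926, -0.35397183895111084), 0.04011654108762741) ((0.5181620717048645, -0.3530455529689789), (0.07337367534637451, 0.07891251891851425), 32.79945755004883) (4797, -3939, 759, 799)
```

Plan positions agree within a few mm: top view (.512,−.349) and wrist (.518,−.350), against a 15 mm margin. The two-wrist-view height of .046 is biased by the visible rim on a 6 cm baseline. Top+scene gave .062 and the text says .070, so I'll take the height by force on a guarded descent, expecting contact at TCP z ≈ .0924.

```bash
python3 - <<'E'
from h import *
p=np.array([.516,-.350])
bot.servo_line(np.r_[p,.2],v=.2); bot.servo_line(np.r_[p,.108],v=.1); bot.dwell(.2)
r=bot.servo_line(np.r_[p,.088],v=.025,max_force=4); st=bot.state(); print(r,st['ee_pos'],st['contact_force'],st['gripper_width'],st['time_s'])
s=snapshot('scene'); save('s2',s); t=snapshot('top'); save('t2',t)
A=cv2.resize(s['pixels'][125:225,120:250],(520,400))[...,::-1]
cv2.imwrite('pics/pl.png',A)
E
```

```text
True [ 0.51578458 -0.34995913  0.09231641] [-0.5461225  -0.21967648  5.80393228] 0.04510957972835785 19.4
```

View pics/pl.png

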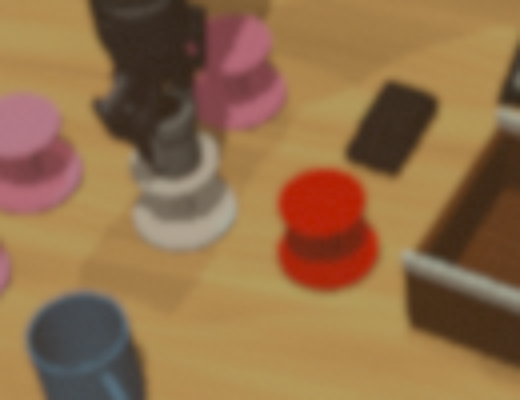

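Contact came at TCP z .0923, so the plate is at .070. The tin stands on the silver stand at crop (175,140), with plate rim visible around it. I'll release it and then shut the door.

```bash
python3 - <<'E'
from h import *
move_gripper(.075); bot.dwell(.2)
e=np.array(bot.state()['ee_pos']); bot.servo_line(np.r_[e[:2],.25],v=.12)
move_gripper(.045,20)
O=[np.pi,0,YAW]; h=np.array([.5305,.0546])
bot.movep(np.r_[h,.20],O)
print('down',bot.servo_line(np.r_[h,.099],v=.1,max_force=6),bot.state()['ee_pos'])
move_gripper(0.0,20); st=bot.state(); print('grip',st['gripper_width'])
e=np.array(st['ee_pos']); bot.dwell(.2)
r=bot.servo_line(np.r_[e[:2]-ey*.150,e[2]],v=.09,max_force=14); st=bot.state()
print('slid',r,case(st['ee_pos']),np.linalg.norm(np.array(st['ee_pos'])-e),st['contact_force'],st['time_s'])
move_gripper(.045); e=np.array(bot.state()['ee_pos']); bot.servo_line(np.r_[e[:2],.2],v=.12)
bot.movep([.45,-.05,.36],O); wrist('w7')
t=snapshot('top'); save('t3',t); s=snapshot('scene'); save('s3',s); print(bot.state()['time_s'])
a=cv2.resize(cv2.imread('pics/w7.png'),(400,300)); b=cv2.resize(s['pixels'][130:250,130:370][...,::-1],(400,200)); 
b=cv2.copyMakeBorder(b,0,100,0,0,0); c=cv2.resize(t['pixels'][165:255,160:420][...,::-1],(780,270)); c=cv2.copyMakeBorder(c,0,0,0,20,0)
cv2.imwrite('pics/fin.png',np.vstack([np.hstack([a,b]),c]))
E
```

```text
down False [0.53092187 0.05474314 0.09952716]
grip 0.0095026022572141
slid True [ 0.0054 -0.176 ] 0.14002601037310938 [0.34090312 1.31752716 5.38129292] 26.9833
29.2833
```

View pics/fin.png

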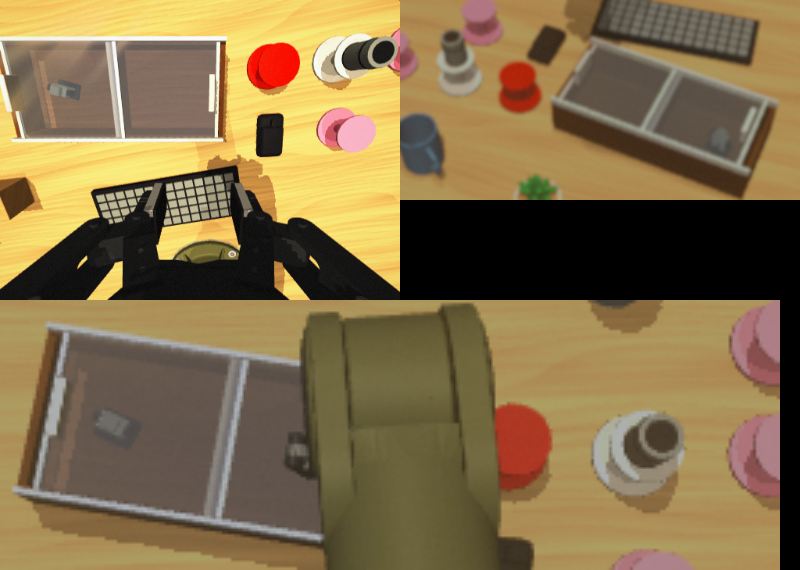

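The door travelled exactly 140.0 mm and came up against its stop, so it is fully shut, with its handle at wrist-view (212,93). The tin stands upright on the silver plate at bottom-crop (655,440), and the figure at (116,428) and the other door haven't moved.

```bash
python3 -c "
from station import hand_in
print(hand_in())"
```

```text
the job is handed in; nothing more can be done
None
```

The job is handed in at about 29 s of the 67 s limit: the tin stands upright on the silver stand, its door is fully shut, and the final pictures show the figure, the other door and the things in view on the desk where they were.

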